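# Unlock the specimen viewer and home its stage knob

## Robot

A 6-joint arm with a two-finger parallel gripper is mounted at the origin on the work surface. World frame = base frame: x ahead of the robot, y to its left, z up, the work surface at z = 0. Lengths are in m, angles in rad, forces in N, time in s.
With the tool pointing down it reaches from about 0.375 to 0.975 m from the base axis. Payload 3.8 kg.
Tool frame: the origin (TCP) lies at the very end of the fingers, on their centre line; the grasp point (between the pads) lies 19 mm behind it; z points along the fingers, y is the line along which they close (so a half turn about z gives the same grasp; the last joint's range is limited). The gripper opens to 85 mm and grips with 20 to 120 N. Pads are 22 mm wide; open, the fingers measure 114 mm over their backs; the gripper's body (76 mm by 85 mm) begins 54 mm behind the grasp point. The pads swing forward as they close: fully open they stand 13 mm farther back than shut.
Start: joints at [-1.291, 0.264, 1.604, -0, 1.274, -0.037], TCP at [0.21, -0.641, 0.231] pointing down, gripper open.
Joint ranges: [-2.63, 2.63], [-0.94, 2.18], [0.31, 2.57], [-1.31, 4.45], [0, 2.66], [-2.55, 2.55]. Speed limits (rad/s): [2.57, 2.57, 3.14, 3.14, 3.14, 3.14].

## Interface

Orientations are given as a rotation vector (axis times angle).
In Python, from workcell import read_state, read_camera, calibration, finish_job gives the robot as it stands.
- The arm moves only by the tool step_arm, never from a script. Its argument "commands" is a list of rows, each an object of numbers: "fingers": the gripper's target within -1 to 1 (shut at 1, half-way at 0, fully open at -1); "dx", "dy", "dz": the shift along the tool's x, y, z in m; "roll": the turn about the tool's z in degrees. In form: [{"fingers": .., "dx": .., "dy": .., "dz": .., "roll": ..}, ...]. A call has 1 to 8 rows; each row is the pose to reach, as a shift and turn from the pose commanded when the call began, along the tool's axes at that moment; what a row does not reach only later rows make up. A row lasts 1/8 s, in which the tool goes at most 62.5 mm and 10.7 degrees, less where a joint would pass 70% of its speed; a pose out of reach is approached as far as the arm can. A call with a gripper value outside its range is refused whole. The fingers move at their own pace and stop on an object; "squeeze" is the grip in N (left out, the last holds). Time passes only in rows, so rows that repeat a pose let the fingers close. It gives the time, the measured TCP pose, the force, the opening and the grip force at its end, in the units of the state.
- read_state(): the state, without advancing time (a new reading comes with each control period).
- read_camera(name): name is "side" or "top" or "wrist"; returns (picture, depth): 400x640x3 uint8, blue, green, red; 400x640 float32, m along the optical axis (not along the pixel's ray), 0 where there is no reading.
- calibration(name): a dict with "intrinsics" (3x3 intrinsics, pixels), "world_to_cam" (4x4, takes a point from world to camera coordinates). Camera axes: x right, y up, looking along -z (the intrinsics and any distortion apply to the point x, -y, -z); pixel columns grow to the right and rows downward; lengths in m; the calibration is good to about 2 mm. A picture is of the moment at which its call begins: read the wrist's pose just before it. calibration takes no time and is no camera call; for the wrist camera it gives the pose at the moment of the call.
- finish_job(): hands the job in; it is judged then, once.
The state is a dict: "time": time; "q": joint angles; "joint_vel": joint speeds; "joint_torque": joint torques, N m; "tool_pos": TCP position; "tcp_rot": TCP orientation; "wrist_force": force on the tool from outside, world axes, zero at the start; "torque": the same for the moment, N m; "width": opening from 0.0 (shut) to 1.0 (fully open); "grip_force": force on a finger pad.
Only numpy, scipy, OpenCV 4.12 (cv2) and the standard library are available. Lean on these libraries where they do the work, as an engineer would, in place of code of your own. Each camera call takes 0.05 s, during which the arm holds its last target. There are 200 camera calls.

## Task

Free the specimen viewer's stage for use: draw the locking pin out of the clevis on the sloping panel and hang it upright in the side notch of the parking bracket, its neck pushed right to the closed end of the notch and its head resting on the plate. Then, with the pin let go there, turn the stage knob fully anticlockwise to its end stop. Leave the pin in the notch and do not disturb the jar or the vial.

Things in the scene. Friction and masses are not known exactly. Their poses are not given: they have to be found in the camera images.
- viewer: Specimen viewer, fixed. Black base 220 x 320 x 15 mm; grey panel 200 (up the slope) x 340 x 22 mm, sloping 30 deg, facing up and to the robot; face centre 115 mm, upper edge 165 mm above the table. Origin under the base's centre; x to the back (uphill), y left, z up. On the panel from left to right: flat round window (94 mm wide, 5 high), stage knob, aluminium clevis with the locking pin.
- bore (a point): Mouth of the 16 mm bore, in the top of the clevis ear, 26 mm out from the panel's face, 85 mm right of the knob's axis. z points out of the bore, square to the panel (30 deg from vertical, leaning to the robot); x uphill, y left. The bore passes the ear (44 x 40 x 12 mm), a 14 mm gap and the panel. The ear's upright is on the right, 20 to 32 mm from the bore's axis.
- pin: Locking pin, loose, about 85 g. Origin on its axis at the head's underside; z along the axis to the head. Head: black cylinder, 26 mm diameter, z 0 to 44 mm. Below it a steel neck of 8 mm diameter, z -18 to 0, then a steel shank of 14 mm diameter down to z = -60 mm. It starts fully in the bore, head resting on the ear, and blocks the knob's arm, which passes under the ear.
- fork: Parking bracket, fixed, beside the viewer, left or right of it: dark base 80 x 70 x 12 mm, upright at the rear (40 mm wide, x 26 to 42 mm) and a level aluminium plate 8 mm thick, 50 mm wide (y), x -34 to +42 mm, its top 120 mm above the table, with a notch. Origin on the table, on the notch's centre line 6 mm in front of its closed end; x points from the notch's open side to its closed end.
- notch (a point): Where the pin's axis is when the neck touches the closed end of the notch, at the plate's top; axes as fork. The notch runs along x, 11 mm wide, open to -x (flared to about 28 mm over the outer 13 mm), closed 4 mm beyond this point. The neck fits, the shank is too thick: the pin goes in sideways from -x, plate between head and shank.
- stage_knob (a joint): Angle of the stage knob, rad: 0 at the anticlockwise end stop, growing clockwise (seen facing the panel), up to 1.6. Friction holds it where it is left; about 0.06 N m turns it.
- knob_grip (a point): On the stage knob's axis, 34 mm out from the panel's face. z out of the panel (30 deg from vertical), x along the grip bar to the steel arm. Bar: black, 56 mm (x) x 14 mm (y), 12 to 46 mm out from the panel, on a 60 mm disc 12 mm high. The arm reaches 100 mm from the axis, 4 to 10 mm out. At the end stop x points 50 deg clockwise from straight uphill, the arm against a stud.
- scale: Black pocket scale, fixed, 130 x 110 x 21 mm, beside the viewer on the side without the bracket; origin centre of underside.
- jar: Clear sample jar with white cap, loose, 44 mm wide, 55 mm high, standing on the scale. Origin centre of underside. Leave alone.
- vial: Glass vial with white cap, loose, 26 mm wide, 50 mm high, standing on the table behind the bracket's upright. Origin centre of underside. Leave alone.

How it is judged:
On the way, in this order (a step that is already met when the one before it is completed fails the run):
1. the pin is out of the bore (distance between pin and bore above 0.07 m), for 0.1 s.
2. the pin hangs in the notch, let go (x of pin in the frame of notch between -0.01 and 0.006 m and y of pin in the frame of notch between -0.005 and 0.005 m and z of pin in the frame of notch between -0.004 and 0.004 m and angle between pin's own z axis and vertical below 0.17 rad and contact force between the fingers and pin below 0.1 N and linear speed of pin below 0.02 m/s), for 0.3 s.
3. the knob is at its anticlockwise end stop (value of joint stage_knob below 0.06 rad), for 0.2 s.
At the end, for the whole second after the job is handed in: The pin hangs in the notch, upright within 0.17 rad, let go and at rest, its axis no more than 10 mm short of its place at the closed end and within 5 mm of the notch's middle, head on the plate within 4 mm; the knob is within 0.06 rad of its anticlockwise end stop (all of step 2 and value of joint stage_knob below 0.06 rad); the robot touches nothing.
It fails at once if the jar or the vial is moved more than 25 mm or tipped over (distance of any of jar, vial from where it was at the start of the episode above 0.025 m or angle between any of jar, vial's own z axis and vertical above 0.5 rad).
It also fails if it takes over 62 s, if anything falls off the work surface, if the arm or the gripper's body presses on something with over 40 N, if the wrist force passes 120 N, or if a joint passes its speed limit or range.

## Working session

There is one attempt and no reset: what is moved stays moved. The work goes in short steps, Python scripts to look and compute and a tool call to move; the robot and the scene stay as the last step left them, time stands still between calls to the robot, and variables do not carry over. Pictures are saved under pics/ and viewed, at most 10 in all, crops included, and the job is handed in when it is done.

Besides the shell and the picture viewer there is one more tool, called after "Call:" as name([rows], argument=value, ...), one row to a line, values as JSON. step_arm: Moves the arm, as the interface text tells. Its arguments: {"type":"object","properties":{"commands":{"type":"array","items":{"type":"object","properties":{"fingers":{"type":"number"},"dx":{"type":"number"},"dy":{"type":"number"},"dz":{"type":"number"},"roll":{"type":"number"}}}},"squeeze":{"type":"number"}},"required":["commands"]}

```bash
mkdir -p pics; ls
cat > h.py <<'E'
import numpy as np, cv2
from workcell import *
def grab(n):
    c=calibration(n); im,d=read_camera(n); return im.copy(),d.copy(),c
def ray(c,u,v):
    K=np.array(c["intrinsics"]);T=np.array(c["world_to_cam"])
    p=np.array([(u-K[0,2])/K[0,0],(v-K[1,2])/K[1,1],1.]); p*=[1,-1,-1]
    R=T[:3,:3]; return -R.T@T[:3,3], R.T@p
def on_z(c,u,v,z):
    o,d=ray(c,u,v); return o+d*(z-o[2])/d[2]
def pt(c,u,v,dep):
    o,d=ray(c,u,v); return o+d*dep
def cloud(c,dep):
    v,u=np.indices(dep.shape); K=np.array(c["intrinsics"]);T=np.array(c["world_to_cam"])
    P=np.stack([(u-K[0,2])/K[0,0]*dep,-(v-K[1,2])/K[1,1]*dep,-dep],-1)
    return (P-T[:3,3])@T[:3,:3]
def proj(c,p):
    K=np.array(c["intrinsics"]);T=np.array(c["world_to_cam"])
    q=T[:3,:3]@np.asarray(p)+T[:3,3]; q=K@(q*[1,-1,-1]); return q[:2]/q[2]
E
python3 - <<'E'
from h import *
s=read_state(); print({k:np.round(v,3) for k,v in s.items()})
for n in("top","side"):
    im,d,c=grab(n); cv2.imwrite(f"pics/{n}0.png",im); np.savez(f"pics/{n}0.npz",im=im,d=d,K=c["intrinsics"],T=c["world_to_cam"])
    print(n,{k:(np.round(v,3).tolist() if k!="x" else 0) for k,v in c.items()})
E
```

```text
pics
{'time': np.float64(0.0), 'q': array([-1.291,  0.265,  1.605, -0.   ,  1.274, -0.037]), 'joint_vel': array([ 0.001, -0.002,  0.   , -0.   ,  0.   , -0.001]), 'joint_torque': array([ 0.0000e+00, -5.1510e+01, -3.6731e+01, -0.0000e+00,  1.3000e-02,
        0.0000e+00]), 'tool_pos': array([ 0.21 , -0.641,  0.23 ]), 'tcp_rot': array([-3.1  , -0.495,  0.   ]), 'wrist_force': array([0.368, 0.204, 0.567]), 'torque': array([-0.014, -0.008, -0.011]), 'grip_force': np.float64(0.0), 'width': np.float64(0.997)}
top {'intrinsics': [[427.248, 0.0, 318.837], [0.0, 427.248, 198.867], [0.0, 0.0, 1.0]], 'world_to_cam': [[0.023, -1.0, 0.013, 0.012], [0.994, 0.024, 0.111, -0.555], [-0.111, 0.011, 0.994, -0.93], [0.0, 0.0, 0.0, 1.0]]}
side {'intrinsics': [[442.621, 0.0, 315.465], [0.0, 442.621, 199.614], [0.0, 0.0, 1.0]], 'world_to_cam': [[-0.969, -0.249, -0.008, 0.544], [0.171, -0.688, 0.705, -0.162], [-0.181, 0.682, 0.709, -0.827], [0.0, 0.0, 0.0, 1.0]]}
```

View pics/top0.png

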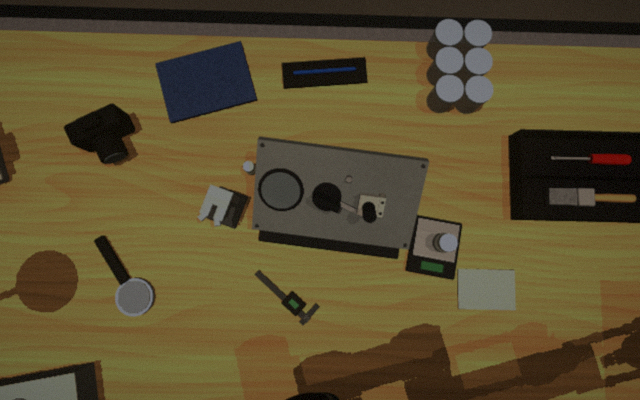

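View pics/side0.png

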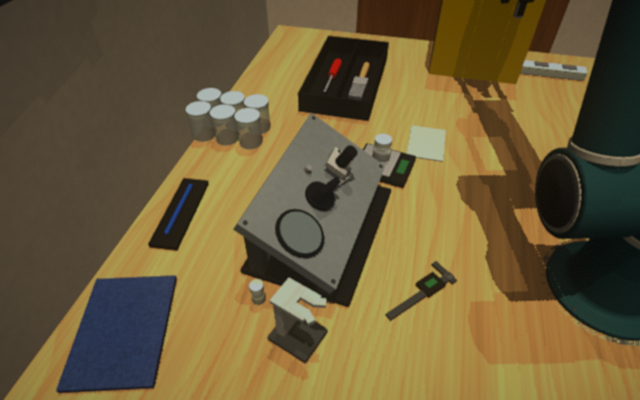

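Run:
```python
import cv2,numpy as np
from h import cloud
t=cv2.imread("pics/top0.png");s=cv2.imread("pics/side0.png")
g=lambda a:np.clip(a.astype(float)*1.5,0,255).astype(np.uint8)
a=cv2.resize(g(t[150:250,180:280]),(400,400),interpolation=cv2.INTER_CUBIC)
b=cv2.resize(g(t[155:235,300:400]),(400,320),interpolation=cv2.INTER_CUBIC)
b=cv2.copyMakeBorder(b,0,80,0,0,0)
cv2.imwrite("pics/crop1.png",np.hstack([a,b]))
z=np.load("pics/top0.npz");d=z["d"];c={"intrinsics":z["K"],"world_to_cam":z["T"]}
P=cloud(c,d); print("valid",(d>0).mean())
# panel plane
m=np.zeros(d.shape,bool);m[150:240,255:425]=1
m&=(P[...,2]>.06)&(P[...,2]<.175)&(d>0)
Q=P[m]
for _ in range(6):
    cen=Q.mean(0);n=np.linalg.svd(Q-cen,full_matrices=False)[2][2];n*=np.sign(n[2])
    Q=P[m];Q=Q[np.abs((Q-cen)@n)<.003]
print("panel n",n.round(4),"tilt",np.degrees(np.arccos(n[2])).round(2),"yaw uphill",np.degrees(np.arctan2(-n[1],-n[0])).round(2),len(Q))
np.savez("pics/panel.npz",n=n,c=cen)
on=(np.abs((P-cen)@n)<.004)&m
cnt=max(cv2.findContours(cv2.morphologyEx(on.astype(np.uint8),cv2.MORPH_CLOSE,np.ones((9,9))),0,2)[0],key=cv2.contourArea)
box=cv2.boxPoints(cv2.minAreaRect(cnt));print("box",box.round(1).tolist())
h=(P-cen)@n
# plate of fork
f=np.zeros(d.shape,bool);f[180:235,190:250]=1;f&=(np.abs(P[...,2]-.12)<.006)
F=P[f];print("plate pts",f.sum(),F.mean(0).round(4),F.std(0).round(4),F.min(0).round(3),F.max(0).round(3))
r=cv2.minAreaRect(F[:,:2].astype(np.float32)*1000);print("plate rect mm",r,cv2.boxPoints(r).round(1).tolist())
for name,lo,hi in(("ear",.02,.032),("head",.055,.09),("knobbar",.038,.05)):
    k=m0=(h>lo)&(h<hi)&(d>0); w=np.zeros_like(k);w[160:235,305:395]=1;k=k&w
    if k.sum(): print(name,k.sum(),P[k].mean(0).round(4),np.argwhere(k).mean(0).round(1),np.argwhere(k).min(0),np.argwhere(k).max(0))
```

```text
valid 0.9960546875
panel n [-0.4973  0.0531  0.866 ] tilt 30.01 yaw uphill -6.09 10656
box [[255.0, 150.0], [424.0, 150.0], [424.0, 239.0], [255.0, 239.0]]
plate pts 791 [0.5308 0.2369 0.1199] [0.02   0.0162 0.0016] [0.487 0.203 0.114] [0.57  0.272 0.125]
plate rect mm ((527.0594482421875, 238.59716796875), (51.286651611328125, 75.68106079101562), 71.59359741210938) [[483.1000061035156, 226.1999969482422], [554.9000244140625, 202.3000030517578], [571.0999755859375, 251.0], [499.29998779296875, 274.8999938964844]]
ear 453 [ 0.5378 -0.0655  0.1406] [202.3 364.9] [191 312] [217 385]
head 169 [ 0.5117 -0.0686  0.174 ] [214.2 368.5] [207 362] [221 375]
knobbar 253 [0.5325 0.0029 0.1552] [203.5 330.9] [194 312] [212 375]
```

View pics/crop1.png

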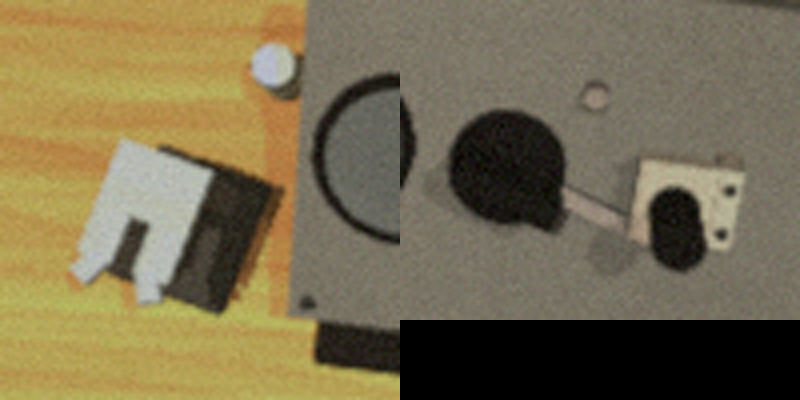

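Run:
```python
from h import *
from scipy.optimize import least_squares
pz=np.load("pics/panel.npz");n=pz["n"];cen=pz["c"]
print("cen",cen.round(4))
L=np.cross([0,0,1.],-np.array([n[0],n[1],0])*1);L/=np.linalg.norm(L);L*=np.sign(L[1]);U=np.cross(L,n);print("L",L.round(3),"U",U.round(3))
fr=np.stack([U,L,n],1)
for nm in("top","side"):
    z=np.load(f"pics/{nm}0.npz");d=z["d"];c={"intrinsics":z["K"],"world_to_cam":z["T"]};im=z["im"]
    Q=(cloud(c,d)-cen)@fr
    near=(np.abs(Q[...,0])<.1)&(np.abs(Q[...,1])<.17)&(d>0)
    dark=im.max(2)<45
    hd=near&dark&(Q[...,2]>.033)&(Q[...,2]<.075)&(Q[...,1]<-.03)
    A=Q[hd]; print(nm,"head",len(A),A.mean(0).round(4),"top h",np.percentile(A[:,2],98).round(4))
    B=A[A[:,2]<.064]
    if nm=="top" or 1:
        r=least_squares(lambda p:np.hypot(*(A[:,:2]-p).T).clip(.0)-.013 if 0 else np.maximum(np.hypot(*(A[:,:2]-p).T)-.013,0)*3+np.where(A[:,2]<.064,np.hypot(*(A[:,:2]-p).T)-.013,0),A[:,:2].mean(0),loss="soft_l1",f_scale=.002).x
        W=cen+fr@np.r_[r,.026];print("  axis",r.round(4),"bore",W.round(4))
    kn=near&dark&(Q[...,2]>.008)&(Q[...,2]<.016)
    A=Q[kn];print("  disc",len(A),A.mean(0).round(4))
    bar=near&dark&(Q[...,2]>.040)&(Q[...,2]<.05)&(np.abs(Q[...,1]-r[1]-.085)<.035)
    A=Q[bar];print("  bar",len(A),A.mean(0).round(4))
    v=np.linalg.svd(A[:,:2]-A[:,:2].mean(0))[2][0];print("  bar dir cw from uphill",np.degrees(np.arctan2(-v[1],v[0])))
    ear=near&(im.min(2)>90)&(Q[...,2]>.018)&(Q[...,2]<.034)
    A=Q[ear];print("  ear",len(A),A.mean(0).round(4),np.percentile(A,3,axis=0).round(4),np.percentile(A,97,axis=0).round(4))
    arm=near&(Q[...,2]>.004)&(Q[...,2]<.014)&(Q[...,1]<r[1]+.06)&(Q[...,1]>r[1]+.01)&~dark
    A=Q[arm];print("  arm",len(A),A.mean(0).round(4) if len(A) else '')
print("img dark ref", np.load("pics/top0.npz")["im"][214,368])
```

```text
cen [ 0.5564 -0.0226  0.1186]
L [ 0.106  0.994 -0.   ] U [ 0.861 -0.092  0.5  ]
top head 218 [-0.0045 -0.0506  0.0618] top h 0.0718
  axis [-0.0089 -0.0512] bore [ 0.5304 -0.0713  0.1367]
  disc 320 [0.0025 0.0317 0.0115]
  bar 205 [-0.0055  0.0335  0.0455]
  bar dir cw from uphill -69.61835127874606
  ear 189 [ 0.0009 -0.0621  0.026 ] [-0.0233 -0.082   0.0236] [ 0.0125 -0.0355  0.0288]
  arm 132 [-0.0068 -0.0121  0.0096]
side head 239 [-0.0096 -0.0429  0.057 ] top h 0.0719
  axis [-0.0104 -0.0503] bore [ 0.5291 -0.0702  0.136 ]
  disc 391 [-0.0092  0.0406  0.012 ]
  bar 171 [-0.0072  0.0389  0.0458]
  bar dir cw from uphill -69.52327228379795
  ear 182 [ 0.0008 -0.0493  0.0261] [-0.0271 -0.0801  0.022 ] [ 0.0137 -0.0308  0.0286]
  arm 82 [ 0.0048 -0.0134  0.0102]
img dark ref [14 18 21]
```

```bash
cat >> h.py <<'E'
from scipy.spatial.transform import Rotation as Ro
def go(x,y,z,yaw):
    s=read_state();R=Ro.from_rotvec(s["tcp_rot"]).as_matrix();p=R.T@(np.array([x,y,z])-s["tool_pos"])
    y0=np.degrees(np.arctan2(R[1,0],R[0,0]))
    print("at",np.round(s["tool_pos"],4),"yaw %.2f tilt %.2f"%(y0,np.degrees(np.arccos(-R[2,2]))),"t %.2f"%s["time"],"w %.3f"%s["width"],"F",np.round(s["wrist_force"],1),"-> d",(p*1000).round(1),"roll %.1f"%(-(yaw-y0)))
E
python3 -c "
from h import *
go(.515,-.069,.30,-6.1)"
```

```text
at [ 0.2101 -0.6408  0.2301] yaw 18.15 tilt 0.12 t 0.10 w 1.002 F [ 0.5 -0.4 -0.1] -> d [ 467.9 -448.5  -69. ] roll 24.3
```

Call:
step_arm([
  {"dx": 30, "dy": 0, "dz": 0},
], squeeze=500)

```text
invalid input
```

That call was my mistake: I gave millimetres and an out-of-range squeeze. It was refused. Next I'll send the move in metres.

Call:
step_arm([
  {"fingers": -0.2, "dx": 0.03, "dy": -0.03, "dz": -0.06, "roll": 0},
  {"fingers": -0.2, "dx": 0.468, "dy": -0.448, "dz": -0.069, "roll": 24.3},
  {"fingers": -0.2, "dx": 0.468, "dy": -0.448, "dz": -0.069, "roll": 24.3},
  {"fingers": -0.2, "dx": 0.468, "dy": -0.448, "dz": -0.069, "roll": 24.3},
  {"fingers": -0.2, "dx": 0.468, "dy": -0.448, "dz": -0.069, "roll": 24.3},
  {"fingers": -0.2, "dx": 0.468, "dy": -0.448, "dz": -0.069, "roll": 24.3},
  {"fingers": -0.2, "dx": 0.468, "dy": -0.448, "dz": -0.069, "roll": 24.3},
  {"fingers": -0.2, "dx": 0.468, "dy": -0.448, "dz": -0.069, "roll": 24.3},
], squeeze=40)

```text
time: 1.1
tool_pos: [0.4334, -0.2217, 0.2949]
tcp_rot: [-3.137, 0.169, -0.0]
wrist_force: [0.8, 0.0, -0.6]
width: 0.6
grip_force: 0.0
```

```bash
python3 -c "
from h import *
go(.515,-.069,.30,-6.1)"
```

```text
at [ 0.4334 -0.2217  0.2949] yaw -6.17 tilt 0.00 t 1.10 w 0.600 F [ 0.8  0.  -0.6] -> d [  64.7 -160.6   -5.1] roll -0.1
```

Call:
step_arm([
  {"fingers": -0.2, "dx": 0.065, "dy": -0.16, "dz": -0.005},
  {"fingers": -0.2, "dx": 0.065, "dy": -0.16, "dz": -0.005},
  {"fingers": -0.2, "dx": 0.065, "dy": -0.16, "dz": -0.005},
  {"fingers": -0.2, "dx": 0.065, "dy": -0.16, "dz": -0.005},
])

```text
invalid input
```

Run:
```python
from h import *
pz=np.load("pics/panel.npz");n=pz["n"]
go(.5154,-.0694,.142,-6.1)
im,d,c=grab("wrist")
o=im.copy()
B=np.array([.530,-.071,.1365])
for p,col in((B,(0,0,255)),(B+.044*n,(0,255,0)),(B+np.array([.106,.994,0])*.085+.02*n,(255,0,0))):
    q=proj(c,p);print(q.round(1));cv2.circle(o,tuple(int(v) for v in q),4,col,-1)
cv2.imwrite("pics/w1.png",o);np.savez("pics/w1.npz",im=im,d=d,K=c["intrinsics"],T=c["world_to_cam"])
```

```text
at [ 0.4334 -0.2217  0.2949] yaw -6.17 tilt 0.00 t 1.10 w 0.600 F [ 0.8  0.  -0.6] -> d [  65.1 -160.3  152.9] roll -0.1
[165.8 109.8]
[147.8 134.4]
[ 71.9 120.4]
```

View pics/w1.png

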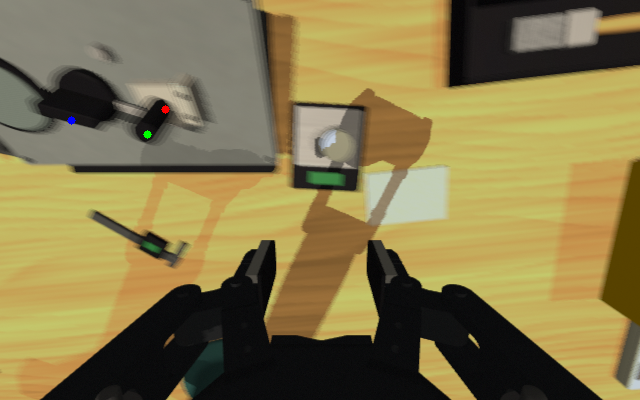

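The refused call probably lacked the roll key. The wrist view shows the pin head under the projected axis points (147,134) and (165,110), so the estimate agrees.

Call:
step_arm([
  {"fingers": -0.2, "dx": 0.065, "dy": -0.16, "dz": -0.005, "roll": 0},
  {"fingers": -0.2, "dx": 0.065, "dy": -0.16, "dz": -0.005, "roll": 0},
  {"fingers": -0.2, "dx": 0.065, "dy": -0.16, "dz": -0.005, "roll": 0},
  {"fingers": -0.2, "dx": 0.065, "dy": -0.16, "dz": -0.005, "roll": 0},
  {"fingers": -0.2, "dx": 0.065, "dy": -0.16, "dz": -0.005, "roll": 0},
])

```text
time: 1.78
tool_pos: [0.5143, -0.0719, 0.2996]
tcp_rot: [3.137, -0.167, -0.002]
wrist_force: [1.0, -0.9, 0.2]
width: 0.603
grip_force: 0.0
```

```bash
cat > m.py <<'E'
from h import *
pz=np.load("pics/panel.npz");n=pz["n"];cen=pz["c"]
L=np.array([.106,.9944,0]);U=np.cross(L,n);fr=np.stack([U,L,n],1)
im,d,c=grab("wrist")
Q=(cloud(c,d)-cen)@fr
dark=im.max(2)<50
near=(np.abs(Q[...,0])<.1)&(np.abs(Q[...,1])<.16)&(d>0)
t=near&dark&(np.abs(Q[...,2]-.070)<.004)&(Q[...,1]<-.02)
A=Q[t];print("head top",len(A),A.mean(0).round(4),np.ptp(A,0).round(4))
(cx,cy),r=cv2.minEnclosingCircle(A[:,:2].astype(np.float32));print(" circ",cx,cy,r)
W=cen+fr@np.r_[A[:,:2].mean(0),.026];print(" bore",W.round(4))
b=near&dark&(np.abs(Q[...,2]-.046)<.004)&(Q[...,1]>-.01)
A=Q[b];print("bar",len(A),A.mean(0).round(4));print(cv2.minAreaRect(A[:,:2].astype(np.float32)*1000))
E
python3 - <<'E'
exec(open("m.py").read())
go(.5154,-.0694,.142,-6.1)
cv2.imwrite("pics/w2.png",im)
E
```

```text
head top 375 [-0.0068 -0.0524  0.0696] [0.0256 0.0233 0.0054]
 circ -0.009071791544556618 -0.0516720674932003 0.01316449698060751
 bore [ 0.532  -0.0726  0.1378]
bar 560 [-0.0051  0.0325  0.0454]
((-6.475035190582275, 32.20138168334961), (54.241275787353516, 13.652115821838379), 69.2298583984375)
at [ 0.5142 -0.0724  0.2997] yaw -6.18 tilt 0.07 t 1.82 w 0.600 F [-0.2  0.1  0.2] -> d [  1.   -3.2 157.7] roll -0.1
```

View pics/w2.png

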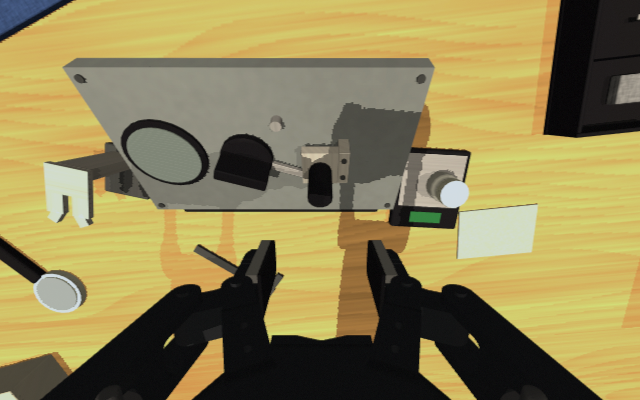

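Call:
step_arm([
  {"fingers": -0.2, "dx": 0.002, "dy": -0.002, "dz": 0.06, "roll": 0},
  {"fingers": -0.2, "dx": 0.002, "dy": -0.002, "dz": 0.11, "roll": 0},
  {"fingers": -0.2, "dx": 0.002, "dy": -0.002, "dz": 0.14, "roll": 0},
  {"fingers": -0.2, "dx": 0.002, "dy": -0.002, "dz": 0.156, "roll": 0},
  {"fingers": -0.2, "dx": 0.002, "dy": -0.002, "dz": 0.156, "roll": 0},
  {"fingers": -0.2, "dx": 0.002, "dy": -0.002, "dz": 0.156, "roll": 0},
])

```text
time: 2.58
tool_pos: [0.5182, -0.0705, 0.1459]
tcp_rot: [3.137, -0.169, 0.004]
wrist_force: [-0.8, 0.2, 0.4]
width: 0.602
grip_force: 0.0
```

```bash
python3 -c "
from h import *
go(.5163,-.0706,.143,-6.1)"
```

```text
at [ 0.5182 -0.0705  0.1459] yaw -6.19 tilt 0.16 t 2.58 w 0.602 F [-0.8  0.2  0.4] -> d [-1.9  0.3  2.9] roll -0.1
```

Call:
step_arm([
  {"fingers": 0.9, "dx": -0.002, "dy": 0, "dz": 0.002, "roll": 0},
  {"fingers": 0.9, "dx": -0.002, "dy": 0, "dz": 0.002, "roll": 0},
  {"fingers": 0.9, "dx": -0.002, "dy": 0, "dz": 0.002, "roll": 0},
  {"fingers": 0.9, "dx": -0.002, "dy": 0, "dz": 0.002, "roll": 0},
  {"fingers": 0.9, "dx": -0.002, "dy": 0, "dz": 0.002, "roll": 0},
  {"fingers": 0.9, "dx": -0.002, "dy": 0, "dz": 0.002, "roll": 0},
], squeeze=40)

```text
time: 3.32
tool_pos: [0.5156, -0.0697, 0.1434]
tcp_rot: [3.137, -0.168, 0.002]
wrist_force: [-2.3, 0.7, 5.4]
width: 0.288
grip_force: 39.5
```

Call:
step_arm([
  {"fingers": 0.9, "dx": -0.005, "dy": 0, "dz": -0.0087, "roll": 0},
  {"fingers": 0.9, "dx": -0.01, "dy": 0, "dz": -0.0173, "roll": 0},
  {"fingers": 0.9, "dx": -0.02, "dy": 0, "dz": -0.0346, "roll": 0},
  {"fingers": 0.9, "dx": -0.03, "dy": 0, "dz": -0.052, "roll": 0},
  {"fingers": 0.9, "dx": -0.04, "dy": 0, "dz": -0.0693, "roll": 0},
  {"fingers": 0.9, "dx": -0.05, "dy": 0, "dz": -0.0866, "roll": 0},
  {"fingers": 0.9, "dx": -0.05, "dy": 0, "dz": -0.13, "roll": 0},
  {"fingers": 0.9, "dx": -0.05, "dy": 0, "dz": -0.13, "roll": 0},
])

```text
time: 4.32
tool_pos: [0.4669, -0.0645, 0.2768]
tcp_rot: [3.136, -0.168, 0.012]
wrist_force: [0.3, -0.1, -0.6]
width: 0.288
grip_force: 46.7
```

Run:
```python
from h import *
go(.46,.26,.27,-18.4)
for n in("side","wrist"):
    im,d,c=grab(n); cv2.imwrite(f"pics/{n}3.png",im)
    if n=="side":
        s=read_state();q=proj(c,s["tool_pos"]);print(q);u,v=int(q[0]),int(q[1])
        a=im[max(v-75,0):v+75,u-75:u+75]
    else: a2=im[200:400,170:470]
cv2.imwrite("pics/c3.png",np.hstack([cv2.resize(a,(400,400)),cv2.resize(a2,(400,400))]))
```

```text
at [ 0.4669 -0.0645  0.2768] yaw -6.14 tilt 0.42 t 4.33 w 0.288 F [ 0.3 -0.1 -0.6] -> d [ -41.7 -321.9    6.3] roll 12.3
[377.5364168  109.36028149]
```

View pics/c3.png

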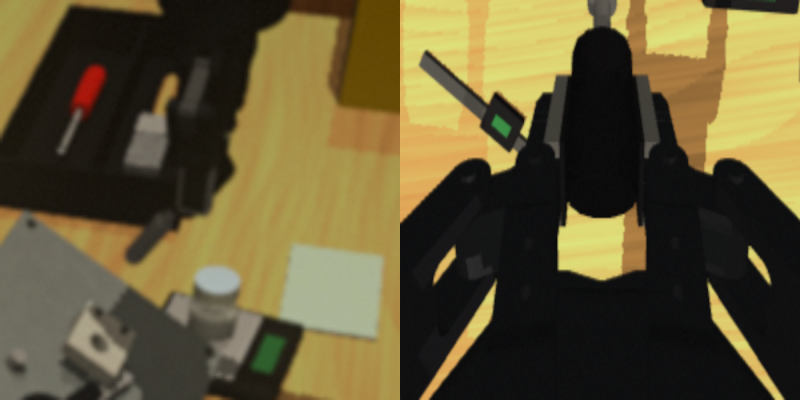

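The pin is out, held at its 30° lean with the shank pointing forward. I'll take it to a stand-off in front of the notch and measure the plate from near.

Call:
step_arm([
  {"fingers": 0.9, "dx": -0.093, "dy": -0.334, "dz": 0.0, "roll": 12.3},
  {"fingers": 0.9, "dx": -0.093, "dy": -0.334, "dz": 0.0, "roll": 12.3},
  {"fingers": 0.9, "dx": -0.093, "dy": -0.334, "dz": 0.0, "roll": 12.3},
  {"fingers": 0.9, "dx": -0.093, "dy": -0.334, "dz": 0.0, "roll": 12.3},
  {"fingers": 0.9, "dx": -0.093, "dy": -0.334, "dz": 0.0, "roll": 12.3},
  {"fingers": 0.9, "dx": -0.093, "dy": -0.334, "dz": 0.0, "roll": 12.3},
  {"fingers": 0.9, "dx": -0.093, "dy": -0.334, "dz": 0.0, "roll": 12.3},
  {"fingers": 0.9, "dx": -0.093, "dy": -0.334, "dz": 0.0, "roll": 12.3},
])

```text
time: 5.42
tool_pos: [0.4077, 0.277, 0.2706]
tcp_rot: [3.099, -0.502, -0.003]
wrist_force: [0.5, 0.1, -0.8]
width: 0.289
grip_force: 46.7
```

```bash
cat > f.py <<'E'
from h import *
im,d,c=grab("wrist");P=cloud(c,d)
m=(np.abs(P[...,2]-.12)<.006)&(np.hypot(P[...,0]-.527,P[...,1]-.2386)<.055)&(im.min(2)>60)
F=P[m]
(cx,cy),wh,a=r=cv2.minAreaRect(F[:,:2].astype(np.float32)*1000);print(len(F),"z",F[:,2].mean().round(4),r)
b=cv2.boxPoints(r);print(b.round(1).tolist())
e=[b[1]-b[0],b[2]-b[1]];e=max(e,key=np.linalg.norm);e*=np.sign(e[0]);e/=np.linalg.norm(e);l=np.array([-e[1],e[0]])
print("yaw",np.degrees(np.arctan2(e[1],e[0])))
q=F[:,:2]*1000-[cx,cy];X=q@e+4;Y=q@l
s=(X<-2)&(X>-18)
print("prong Y",np.percentile(Y[s],[1,99]).round(1),"inner",Y[s&(Y<0)].max().round(1),Y[s&(Y>0)].min().round(1), np.sort(Y[s&(Y<0)])[-15:].round(1)[::5],np.sort(Y[s&(Y>0)])[:15].round(1)[::5])
w=np.abs(Y)<3;print("closed end X",np.sort(X[w])[:12].round(1))
print("notch",np.array([cx,cy])-2*e)
E
python3 - <<'E'
exec(open("f.py").read())
cv2.imwrite("pics/w4.png",im)
go(.4094,.2778,.25,-18.4)
E
```

```text
3857 z 0.12 ((526.48828125, 238.1400146484375), (50.015689849853516, 76.33055877685547), 70.87291717529297)
[[482.20001220703125, 227.0], [554.4000244140625, 202.0], [570.7000122070312, 249.3000030517578], [498.6000061035156, 274.29998779296875]]
yaw -19.127079
prong Y [-24.7  24.7] inner -6.0 5.5 [-6.2 -6.1 -6.1] [5.5 5.5 5.5]
closed end X [5.8 6.  6.  6.  6.  6.2 6.4 6.5 6.6 6.7 6.8 6.8]
notch [524.59869289 238.79534364]
at [0.4081 0.2767 0.2709] yaw -18.47 tilt 0.15 t 5.47 w 0.286 F [-0.3 -0.  -0.5] -> d [ 0.9 -1.5 20.9] roll -0.1
```

View pics/w4.png

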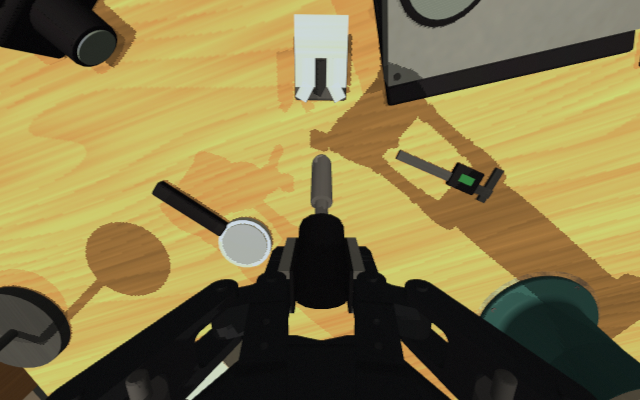

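The notch is at about (320,75) in the wrist image, in line with the shank (321,180). The measured plate is 50 x 76 mm with its top at z 0.120, as specified. I'll descend, then push the shank against the flared mouth to stand the pin upright.

Call:
step_arm([
  {"fingers": 0.9, "dx": 0.001, "dy": -0.0025, "dz": 0.05, "roll": 0.6},
  {"fingers": 0.9, "dx": 0.001, "dy": -0.0025, "dz": 0.09, "roll": 0.6},
  {"fingers": 0.9, "dx": 0.001, "dy": -0.0025, "dz": 0.103, "roll": 0.6},
  {"fingers": 0.9, "dx": 0.001, "dy": -0.0025, "dz": 0.103, "roll": 0.6},
  {"fingers": 0.9, "dx": 0.001, "dy": -0.0025, "dz": 0.103, "roll": 0.6},
], squeeze=30)

```text
time: 6.1
tool_pos: [0.4118, 0.2802, 0.1712]
tcp_rot: [-3.096, 0.521, -0.004]
wrist_force: [-0.5, 0.0, -0.9]
width: 0.289
grip_force: 46.6
```

```bash
cat > p.py <<'E'
from h import *
# pin in tool-aligned fork axes, relative to TCP, and TCP in notch frame
e=np.array([np.cos(np.radians(-19.1)),np.sin(np.radians(-19.1)),0]);l=np.array([-e[1],e[0],0]);N=np.array([.5246,.2387,.12])
FR=np.stack([e,l,[0,0,1]],1)
def tcp():
    s=read_state();t=(s["tool_pos"]-N)@FR*1000;print("TCP in notch mm",t.round(1));return s,t
def pin(name="wrist"):
    s,t=tcp();im,d,c=grab(name);Q=((cloud(c,d)-N)@FR*1000)-t
    m=(d>0)&(np.abs(Q[...,1])<12)&(Q[...,0]>-30)&(Q[...,0]<75)&(Q[...,2]<-8)&(Q[...,2]>-85)
    return Q[m],im
if __name__=="__main__":
    A,im=pin()
    A=A[(A[:,2]>-75)]
    for lo in range(-75,-8,6):
        B=A[(A[:,2]>=lo)&(A[:,2]<lo+6)]
        if len(B)>3: print(lo,len(B),"x",B[:,0].min().round(1),np.median(B[:,0]).round(1),B[:,0].max().round(1),"y",np.percentile(B[:,1],[2,50,98]).round(1))
    go(.41,.279,.168,-19.1)
E
python3 p.py
```

```text
TCP in notch mm [-120.2    2.3   51.2]
-57 48 x 41.4 47.7 49.4 y [-6.2 -0.2  7.3]
-51 125 x 38.5 45.3 48.7 y [-6.1  0.8  7.1]
-45 144 x 33.5 41.7 44.9 y [-6.   0.2  6.9]
-39 145 x 29.5 38.0 41.2 y [-6.5  0.1  6.8]
-33 161 x 27.5 34.5 38.5 y [-6.4  0.1  7.2]
-27 255 x 19.8 29.6 35.3 y [-6.2  0.1  7. ]
-21 181 x 20.5 25.9 31.1 y [-3.6  0.1  5. ]
-15 67 x 19.7 21.8 23.7 y [-3.3  0.1  3.7]
at [0.4119 0.2804 0.1714] yaw -19.08 tilt 0.22 t 6.15 w 0.286 F [ 0.6 -0.2 -1. ] -> d [-1.3  2.   3.4] roll 0.0
```

Call:
step_arm([
  {"fingers": 0.9, "dx": 0.02, "dy": 0.0025, "dz": 0.003, "roll": 0},
  {"fingers": 0.9, "dx": 0.04, "dy": 0.0025, "dz": 0.003, "roll": 0},
  {"fingers": 0.9, "dx": 0.048, "dy": 0.0025, "dz": 0.003, "roll": 0},
  {"fingers": 0.9, "dx": 0.055, "dy": 0.0025, "dz": 0.003, "roll": 0},
  {"fingers": 0.9, "dx": 0.062, "dy": 0.0025, "dz": 0.003, "roll": 0},
  {"fingers": 0.9, "dx": 0.069, "dy": 0.0025, "dz": 0.003, "roll": 0},
])

```text
time: 6.9
tool_pos: [0.4719, 0.2563, 0.1664]
tcp_rot: [-3.097, 0.521, 0.012]
wrist_force: [-11.3, 5.4, 9.9]
width: 0.286
grip_force: 48.0
```

```bash
python3 p.py
```

```text
TCP in notch mm [-55.6  -0.6  46.4]
-63 9 x 38.5 40.6 41.1 y [-2.1  1.5  5.7]
-57 87 x 31.4 39.4 52.5 y [-4.9 -0.7  5.8]
-51 1794 x 24.0 58.3 74.5 y [-11.8  -0.6  11.8]
-45 135 x 26.9 33.5 71.3 y [-9.2  0.   7.5]
-39 136 x 23.0 30.3 33.3 y [-6.   0.7  7.4]
-33 142 x 14.7 27.4 30.5 y [-5.9  0.7  7.2]
-27 272 x 14.2 22.6 27.8 y [-5.8  0.4  6.8]
-21 96 x 16.0 19.2 25.2 y [-3.   0.7  4.4]
-15 18 x 16.8 18.1 19.4 y [-2.4  0.7  3.1]
at [0.473  0.2559 0.1665] yaw -19.08 tilt 0.32 t 6.95 w 0.288 F [-6.6  4.1  2.2] -> d [-67.1  -1.2  -1.1] roll 0.0
```

Call:
step_arm([
  {"fingers": 0.9, "dx": 0.008, "dy": 0, "dz": 0, "roll": 0},
  {"fingers": 0.9, "dx": 0.016, "dy": 0, "dz": 0, "roll": 0},
  {"fingers": 0.9, "dx": 0.022, "dy": 0, "dz": 0, "roll": 0},
  {"fingers": 0.9, "dx": 0.027, "dy": 0, "dz": 0, "roll": 0},
  {"fingers": 0.9, "dx": 0.03, "dy": 0, "dz": 0, "roll": 0},
  {"fingers": 0.9, "dx": 0.03, "dy": 0, "dz": 0, "roll": 0},
], squeeze=20)

```text
time: 7.7
tool_pos: [0.5015, 0.2463, 0.1675]
tcp_rot: [-3.097, 0.52, 0.006]
wrist_force: [-7.1, 1.9, 8.7]
width: 0.293
grip_force: 51.7
```

```bash
python3 p.py
```

```text
TCP in notch mm [-24.3  -0.4  47.5]
-69 38 x 5.4 64.2 64.3 y [-11.2   0.8  11.3]
-63 68 x 4.9 7.6 64.3 y [-10.2   0.1  10.2]
-57 81 x 5.0 7.5 64.3 y [-7.5 -0.7  5.9]
-51 2596 x -8.0 39.3 64.3 y [-11.6  -0.3  11.6]
-45 71 x -0.3 5.4 7.0 y [-6.4  0.1  7.2]
-39 73 x 0.1 5.1 6.3 y [-6.2  0.1  7. ]
-33 87 x -0.2 4.5 6.2 y [-6.   0.7  6.8]
-27 123 x -0.8 2.2 5.8 y [-5.6  0.7  6.4]
at [0.5015 0.2463 0.1675] yaw -19.06 tilt 0.23 t 7.75 w 0.288 F [-8.1  1.5  8.2] -> d [-97.2  -1.   -0.1] roll 0.0
```

Call:
step_arm([
  {"fingers": 0.9, "dx": -0.015, "dy": 0, "dz": 0, "roll": 0},
  {"fingers": 0.9, "dx": -0.04, "dy": 0, "dz": 0, "roll": 0},
  {"fingers": 0.9, "dx": -0.04, "dy": 0, "dz": 0, "roll": 0},
  {"fingers": 0.9, "dx": -0.04, "dy": 0, "dz": 0, "roll": 0},
], squeeze=30)

```text
time: 8.25
tool_pos: [0.4649, 0.2584, 0.1661]
tcp_rot: [3.099, -0.518, 0.001]
wrist_force: [-0.1, -0.6, -0.8]
width: 0.289
grip_force: 50.7
```

Run:
```python
from p import *
A,im=pin()
for lo in range(-78,-8,4):
    B=A[(A[:,2]>=lo)&(A[:,2]<lo+4)&(A[:,0]<20)]
    if len(B)>3: print(lo,len(B),"x",np.median(B[:,0]).round(1),B[:,0].max().round(1),"y",np.percentile(B[:,1],[2,50,98]).round(1))
s,t=tcp()
ims,d,c=grab("side");Q=(cloud(c,d)-N)@FR*1000-t
m=(d>0)&(np.abs(Q[...,1])<16)&(np.abs(Q[...,0])<16)&(Q[...,2]<20)&(Q[...,2]>-85)
print("side")
B0=Q[m];g=ims[m].mean(1)
for lo in range(-78,8,4):
    k=(B0[:,2]>=lo)&(B0[:,2]<lo+4);B=B0[k]
    if len(B)>1: print(lo,len(B),"g %.0f"%g[k].mean(),"x",B[:,0].min().round(1),B[:,0].max().round(1),"y",np.percentile(B[:,1],[2,50,98]).round(1))
q=proj(c,s["tool_pos"]);u,v=map(int,q);a=ims[v-30:v+70,u-50:u+50]
w=im[170:330,220:420]
cv2.imwrite("pics/c5.png",np.hstack([cv2.resize(np.clip(a*1.6,0,255).astype(np.uint8),(400,400)),cv2.resize(w,(400,400))]))
```

```text
TCP in notch mm [-62.9  -0.9  46.1]
-66 10 x 8.6 9.4 y [-6.2 -1.9  5.7]
-62 38 x 8.3 9.6 y [-6.2  0.4  7. ]
-58 39 x 7.7 9.2 y [-6.1  0.   6.9]
-54 39 x 7.7 9.0 y [-5.4  0.8  6.2]
-50 42 x 7.3 8.3 y [-6.  -0.3  6.7]
-46 49 x 6.9 8.3 y [-6.5  1.5  7.3]
-42 47 x 6.4 7.5 y [-6.4  0.   7.1]
-38 54 x 6.0 7.3 y [-6.2  0.4  7. ]
-34 52 x 5.9 6.9 y [-6.1  0.   6.8]
-30 80 x 4.4 6.9 y [-6.   0.1  6.4]
-26 100 x 3.0 6.4 y [-5.2  0.7  6.7]
TCP in notch mm [-62.5  -0.8  46.2]
side
-66 8 g 65 x -5.0 6.0 y [3.5 6.2 7.6]
-62 11 g 60 x -6.0 6.7 y [2.1 5.8 7.1]
-58 11 g 55 x -6.6 4.1 y [1.  5.8 8.2]
-54 9 g 54 x -6.5 3.7 y [1.2 6.  8.1]
-50 13 g 54 x -6.8 4.6 y [2.1 6.6 8.3]
-46 14 g 54 x -7.1 5.5 y [2.4 6.5 7.8]
-42 12 g 54 x -8.3 2.3 y [1.2 6.4 8.4]
-38 12 g 53 x -8.2 2.3 y [2.3 6.9 7.7]
-34 14 g 53 x -8.6 3.1 y [0.9 6.  7.6]
-30 17 g 54 x -8.9 3.1 y [1.3 4.7 8. ]
-26 8 g 56 x -9.4 -0.0 y [1.8 6.4 8. ]
-10 6 g 38 x -15.7 -9.2 y [ 5.3 10.1 12.9]
-6 9 g 28 x -15.6 -9.0 y [ 7.9 11.  12.6]
-2 9 g 24 x -15.8 -10.0 y [ 8.3 10.6 12.4]
2 5 g 22 x -15.3 -12.6 y [ 7.8 10.5 11.2]
6 11 g 24 x -15.8 -10.9 y [ 8.6 11.  13.9]
```

View pics/c5.png

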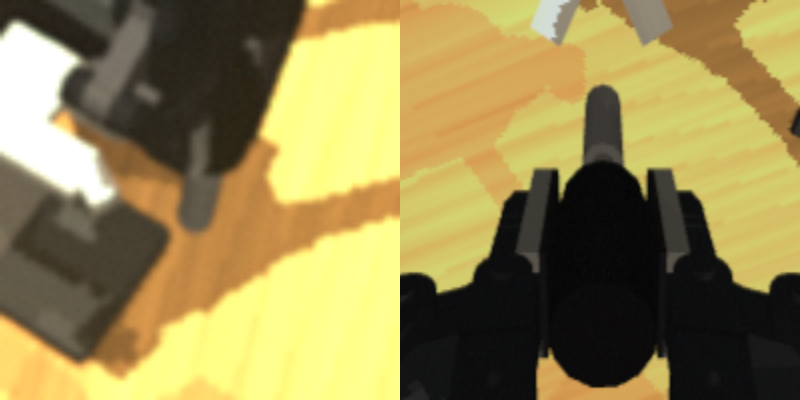

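The pin leans only about 5° now. I'll lower it so the neck is level with the plate, check, then slide it in.

Call:
step_arm([
  {"fingers": 0.9, "dx": 0, "dy": 0, "dz": 0.02, "roll": 0},
  {"fingers": 0.9, "dx": 0, "dy": 0, "dz": 0.032, "roll": 0},
  {"fingers": 0.9, "dx": 0, "dy": 0, "dz": 0.032, "roll": 0},
  {"fingers": 0.9, "dx": 0, "dy": 0, "dz": 0.032, "roll": 0},
  {"fingers": 0.9, "dx": 0, "dy": 0, "dz": 0.032, "roll": 0},
])

```text
time: 8.98
tool_pos: [0.4659, 0.2585, 0.1349]
tcp_rot: [-3.097, 0.52, -0.002]
wrist_force: [-0.5, 0.0, 0.3]
width: 0.289
grip_force: 50.7
```

Run:
```python
from p import *
A,im=pin()
for lo in range(-74,-8,2):
    B=A[(A[:,2]>=lo)&(A[:,2]<lo+2)&(A[:,0]<15)]
    if len(B)>3: print(lo,len(B),"x",B[:,0].min().round(1),B[:,0].max().round(1),"y",np.percentile(B[:,1],[2,50,98]).round(1))
```

```text
TCP in notch mm [-61.9  -0.5  14.9]
-64 11 x 3.7 9.4 y [-6.1  0.1  6.5]
-62 20 x 3.5 9.6 y [-5.9 -0.3  6.8]
-60 20 x 4.2 9.5 y [-5.8 -0.3  6. ]
-58 18 x 3.7 8.8 y [-5.8  1.2  6.7]
-56 15 x 6.1 8.9 y [-4.3  0.8  5.5]
-54 24 x 3.4 8.7 y [-6.  -0.3  6.9]
-52 21 x 3.7 8.7 y [-5.6  1.5  6. ]
-50 16 x 3.8 8.4 y [-4.9  1.2  6.7]
-48 23 x 0.5 8.3 y [-6.3 -0.7  7.1]
-46 27 x 0.5 8.1 y [-6.1  0.1  6.6]
-44 21 x 0.5 7.9 y [-6.2 -1.4  7. ]
-42 26 x 0.9 7.5 y [-6.   1.1  6.5]
-40 23 x 1.6 7.3 y [-6.  -0.6  6.4]
-38 23 x 1.2 7.6 y [-6.   0.8  7.1]
-36 30 x 1.2 7.4 y [-5.8  0.4  6.6]
-34 27 x 1.4 7.3 y [-5.8  0.1  6.2]
-32 24 x 1.5 6.7 y [-5.8 -0.3  6.2]
-30 32 x 1.4 6.8 y [-6.   0.1  6.4]
-28 48 x -0.5 6.3 y [-5.9  2.   6.7]
-26 89 x 0.0 6.5 y [-5.3  0.1  6. ]
-24 11 x 1.5 6.0 y [-2.6  0.   2.5]
```

Call:
step_arm([
  {"fingers": 0.9, "dx": 0, "dy": 0, "dz": 0.003, "roll": 0},
  {"fingers": 0.9, "dx": 0.015, "dy": 0, "dz": 0.003, "roll": 0},
  {"fingers": 0.9, "dx": 0.03, "dy": 0, "dz": 0.003, "roll": 0},
  {"fingers": 0.9, "dx": 0.042, "dy": 0, "dz": 0.003, "roll": 0},
  {"fingers": 0.9, "dx": 0.053, "dy": 0, "dz": 0.003, "roll": 0},
  {"fingers": 0.9, "dx": 0.06, "dy": 0, "dz": 0.003, "roll": 0},
  {"fingers": 0.9, "dx": 0.064, "dy": 0, "dz": 0.003, "roll": 0},
  {"fingers": 0.9, "dx": 0.064, "dy": 0, "dz": 0.003, "roll": 0},
])

```text
time: 10.02
tool_pos: [0.5257, 0.2373, 0.131]
tcp_rot: [3.098, -0.52, -0.001]
wrist_force: [0.1, 0.3, -0.5]
width: 0.288
grip_force: 50.7
```

```bash
python3 -c "
from p import *
s,t=tcp();go(.5246,.2387,.13,-19.1)"
```

```text
TCP in notch mm [ 1.5 -1.  11. ]
at [0.5257 0.2373 0.131 ] yaw -19.05 tilt 0.03 t 10.03 w 0.288 F [ 0.1  0.3 -0.5] -> d [-1.5 -1.   1. ] roll 0.0
```

Call:
step_arm([
  {"fingers": 0.9, "dx": 0.003, "dy": -0.0007, "dz": 0, "roll": 0},
  {"fingers": 0.9, "dx": 0.003, "dy": -0.0007, "dz": 0.002, "roll": 0},
  {"fingers": 0.9, "dx": 0.003, "dy": -0.0007, "dz": 0.004, "roll": 0},
  {"fingers": 0.9, "dx": 0.003, "dy": -0.0007, "dz": 0.005, "roll": 0},
  {"fingers": 0.9, "dx": 0.003, "dy": -0.0007, "dz": 0.005, "roll": 0},
])

```text
time: 10.65
tool_pos: [0.5271, 0.2375, 0.1284]
tcp_rot: [3.098, -0.519, -0.005]
wrist_force: [-9.4, -1.1, 13.7]
width: 0.291
grip_force: 52.3
```

Call:
step_arm([
  {"fingers": 0.3, "dx": -0.001, "dy": 0, "dz": -0.001, "roll": 0},
  {"fingers": 0.0, "dx": -0.001, "dy": 0, "dz": -0.001, "roll": 0},
  {"fingers": -0.2, "dx": -0.001, "dy": 0, "dz": -0.001, "roll": 0},
  {"fingers": -0.2, "dx": -0.001, "dy": 0, "dz": -0.001, "roll": 0},
  {"fingers": -0.2, "dx": -0.001, "dy": 0, "dz": -0.001, "roll": 0},
  {"fingers": -0.2, "dx": -0.001, "dy": 0, "dz": -0.001, "roll": 0},
])

```text
time: 11.4
tool_pos: [0.5279, 0.2373, 0.127]
tcp_rot: [3.098, -0.52, -0.0]
wrist_force: [-0.1, 0.6, -0.0]
width: 0.602
grip_force: 0.0
```

Call:
step_arm([
  {"fingers": -0.2, "dx": 0, "dy": 0, "dz": -0.03, "roll": 0},
  {"fingers": -0.2, "dx": 0, "dy": 0, "dz": -0.08, "roll": 0},
  {"fingers": -0.2, "dx": -0.03, "dy": 0, "dz": -0.13, "roll": 0},
  {"fingers": -0.2, "dx": -0.06, "dy": 0, "dz": -0.16, "roll": 0},
  {"fingers": -0.2, "dx": -0.06, "dy": 0, "dz": -0.16, "roll": 0},
  {"fingers": -0.2, "dx": -0.06, "dy": 0, "dz": -0.16, "roll": 0},
])

```text
time: 12.15
tool_pos: [0.4712, 0.2567, 0.2864]
tcp_rot: [3.098, -0.519, -0.0]
wrist_force: [0.7, -0.3, -0.6]
width: 0.598
grip_force: 0.0
```

Run:
```python
from p import *
s,t=tcp()
im,d,c=grab("wrist");Q=(cloud(c,d)-N)@FR*1000
m=(d>0)&(np.abs(Q[...,:2]).max(-1)<25)&(Q[...,2]>41)&(Q[...,2]<50)
A=Q[m];print("head top",len(A),A.mean(0).round(1),cv2.minEnclosingCircle(A[:,:2].astype(np.float32)))
k=A-A.mean(0);nn=np.linalg.svd(k,full_matrices=False)[2][2];print("tilt deg",np.degrees(np.arccos(abs(nn[2]))))
u,v=map(int,proj(c,N)); cv2.imwrite("pics/w6.png",cv2.resize(im[max(v-100,0):v+100,u-130:u+130],(780,600)))
go(.5,.1,.28,-6.1)
```

```text
TCP in notch mm [-56.4  -0.5 166.4]
head top 585 [ 0.   0.1 43.9] ((-0.33680960536003113, 0.16136477887630463), 12.902092933654785)
tilt deg 0.2551188346150934
at [0.471  0.2564 0.2855] yaw -19.06 tilt 0.13 t 12.20 w 0.601 F [-0.5 -0.4 -1.2] -> d [ 78.5 138.3   5.7] roll -13.0
```

View pics/w6.png

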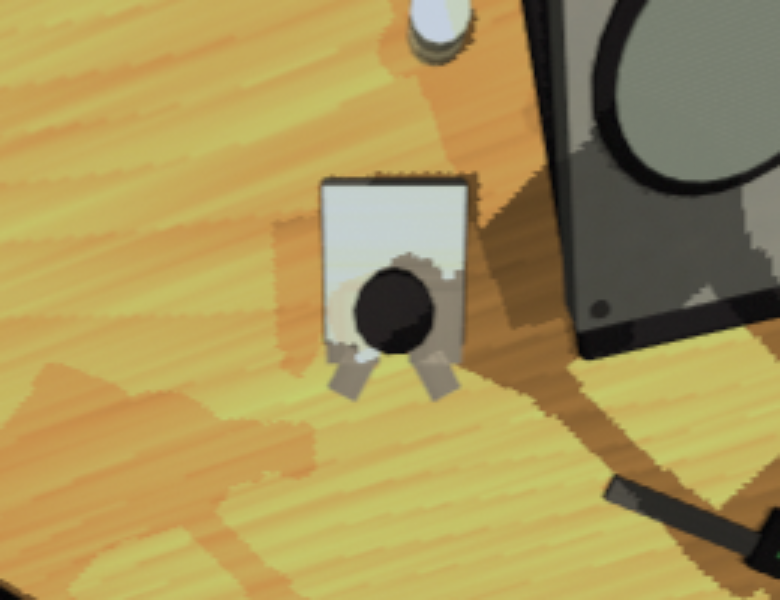

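The pin hangs at (0.0, 0.1) mm in the notch frame, head top 43.9 mm above the plate and tilt 0.3°: the black head disc sits centred on the plate at (395,312). Now the knob, pushed with shut fingers on the downhill side of the bar's arm end.

```bash
cat > k.py <<'E'
from h import *
pz=np.load("pics/panel.npz");n=pz["n"];cen=pz["c"];L=np.array([.106,.9944,0]);U=np.cross(L,n)
K=cen-.0072*U+.0326*L
def wp(th,gap=0.,r=.018,up=-.018):
    a=np.radians(th);b=np.cos(a)*U-np.sin(a)*L;t=np.sin(a)*U+np.cos(a)*L
    C=K+.046*n+r*b-(.0197+gap)*t
    return C+[0,0,up],-6.1+(90-th)
if __name__=="__main__":
    p,y=wp(110,.012,up=.06);print("standoff",p.round(4),y);go(*p,y)
    R=Ro.from_euler("z",y,degrees=True).as_matrix()@np.diag([1,-1,-1.])
    for th,g in((110,.012),(110,0),(105,0),(95,0),(85,0),(75,0),(65,0),(55,0),(50,0),(45,0)):
        q,yy=wp(th,g);print(th,g,q.round(4),"d",(R.T@(q-p)*1000).round(1),"roll %.0f"%(y-yy),"r %.3f"%np.hypot(*q[:2]))
E
python3 k.py
```

```text
standoff [0.4991 0.0102 0.1969] -26.1
at [0.471  0.2564 0.2855] yaw -19.06 tilt 0.13 t 12.20 w 0.601 F [-0.5 -0.4 -1.2] -> d [107.1 223.3  88.9] roll 7.0
110 0.012 [0.4991 0.0102 0.1189] d [ 0.  0. 78.] roll 0 r 0.499
110 0 [0.5084 0.0051 0.1245] d [10.6  0.5 72.4] roll 0 r 0.508
105 0 [0.509  0.0029 0.125 ] d [12.1  2.2 71.9] roll -5 r 0.509
95 0 [ 0.5108 -0.0012  0.1263] d [15.5  5.2 70.6] roll -15 r 0.511
85 0 [ 0.5131 -0.0049  0.1278] d [19.2  7.5 69.1] roll -25 r 0.513
75 0 [ 0.516  -0.0081  0.1297] d [23.2  9.  67.2] roll -35 r 0.516
65 0 [ 0.5193 -0.0106  0.1318] d [27.3  9.8 65.1] roll -45 r 0.519
55 0 [ 0.523  -0.0124  0.134 ] d [31.4  9.8 62.9] roll -55 r 0.523
50 0 [ 0.5249 -0.013   0.1351] d [33.4  9.5 61.8] roll -60 r 0.525
45 0 [ 0.5269 -0.0135  0.1363] d [35.3  9.  60.6] roll -65 r 0.527
```

Call:
step_arm([
  {"fingers": 1, "dx": 0.107, "dy": 0.223, "dz": 0.0, "roll": 7},
  {"fingers": 1, "dx": 0.107, "dy": 0.223, "dz": 0.0, "roll": 7},
  {"fingers": 1, "dx": 0.107, "dy": 0.223, "dz": 0.0, "roll": 7},
  {"fingers": 1, "dx": 0.107, "dy": 0.223, "dz": 0.0, "roll": 7},
  {"fingers": 1, "dx": 0.107, "dy": 0.223, "dz": 0.05, "roll": 7},
  {"fingers": 1, "dx": 0.107, "dy": 0.223, "dz": 0.089, "roll": 7},
  {"fingers": 1, "dx": 0.107, "dy": 0.223, "dz": 0.089, "roll": 7},
  {"fingers": 1, "dx": 0.107, "dy": 0.223, "dz": 0.089, "roll": 7},
])

```text
time: 13.2
tool_pos: [0.5, 0.011, 0.1984]
tcp_rot: [3.061, -0.708, -0.001]
wrist_force: [0.6, -0.0, -0.6]
width: -0.001
grip_force: 0.0
```

```bash
python3 k.py | head -2
```

```text
standoff [0.4991 0.0102 0.1969] -26.1
at [0.5    0.011  0.1984] yaw -26.06 tilt 0.02 t 13.20 w -0.001 F [ 0.6 -0.  -0.6] -> d [-0.5  1.1  1.5] roll 0.0
```

Call:
step_arm([
  {"fingers": 1, "dx": -0.001, "dy": 0.001, "dz": 0.05, "roll": 0},
  {"fingers": 1, "dx": -0.001, "dy": 0.001, "dz": 0.078, "roll": 0},
  {"fingers": 1, "dx": -0.001, "dy": 0.001, "dz": 0.078, "roll": 0},
  {"fingers": 1, "dx": 0.005, "dy": 0.001, "dz": 0.075, "roll": 0},
  {"fingers": 1, "dx": 0.0105, "dy": 0.0015, "dz": 0.073, "roll": 0},
  {"fingers": 1, "dx": 0.012, "dy": 0.003, "dz": 0.072, "roll": -5},
  {"fingers": 1, "dx": 0.015, "dy": 0.006, "dz": 0.071, "roll": -15},
  {"fingers": 1, "dx": 0.015, "dy": 0.006, "dz": 0.071, "roll": -15},
])

```text
time: 14.2
tool_pos: [0.5105, -0.0003, 0.1285]
tcp_rot: [-3.126, 0.301, 0.001]
wrist_force: [-3.8, 2.7, 0.9]
width: 0.002
grip_force: 2.2
```

```bash
cat > b.py <<'E'
from k import *
for nm in("top","side"):
    im,d,c=grab(nm);fr=np.stack([U,L,n],1);Q=(cloud(c,d)-K)@fr
    rr=np.hypot(Q[...,0],Q[...,1])
    b=(d>0)&(im.max(2)<60)&(np.abs(Q[...,2]-.046)<.003)&(rr<.032)
    A=Q[b]
    # arm: light strip 4..10 mm out, r 35..100
    a=(d>0)&(Q[...,2]>.005)&(Q[...,2]<.014)&(rr>.036)&(rr<.06)&(Q[...,1]<0)
    print(nm,"bar pts",len(A), "arm pts",a.sum(), "arm cw deg",np.degrees(np.median(np.arctan2(-Q[a][:,1],Q[a][:,0]))) if a.sum() else None)
    if len(A)>20: print("  rect",cv2.minAreaRect(A[:,:2].astype(np.float32)*1000))
E
cat > kk.py <<'E'
from k import *
q,y=wp(95)
go(*q,y)
s=read_state();Rt=Ro.from_rotvec(s["tcp_rot"]).as_matrix();y0=np.degrees(np.arctan2(Rt[1,0],Rt[0,0]))
for th in(90,85,80,75,70,65,60,55,50,45,40):
    q,yy=wp(th);print(th,"d",(Rt.T@(q-s["tool_pos"])*1000).round(1),"roll %.0f"%(y0-yy))
E
python3 b.py; python3 kk.py
```

```text
top bar pts 0 arm pts 0 arm cw deg None
side bar pts 142 arm pts 28 arm cw deg 38.626174134593896
  rect ((-11.69034194946289, 10.2474365234375), (41.54579544067383, 35.280181884765625), 86.72222137451172)
at [ 5.105e-01 -3.000e-04  1.284e-01] yaw -11.10 tilt 0.06 t 14.30 w -0.001 F [-4.1  2.2  1.1] -> d [0.4 0.9 2.2] roll -0.0
90 d [1.9 2.5 1.4] roll -5
85 d [3.4 4.1 0.6] roll -10
80 d [ 5.1  5.4 -0.3] roll -15
75 d [ 6.8  6.6 -1.3] roll -20
70 d [ 8.7  7.6 -2.3] roll -25
65 d [10.6  8.4 -3.3] roll -30
60 d [12.5  9.1 -4.4] roll -35
55 d [14.5  9.5 -5.5] roll -40
50 d [16.6  9.7 -6.7] roll -45
45 d [18.6  9.7 -7.8] roll -50
40 d [20.6  9.6 -9. ] roll -55
```

Call:
step_arm([
  {"fingers": 1, "dx": 0.0035, "dy": 0.004, "dz": 0.001, "roll": -10},
  {"fingers": 1, "dx": 0.007, "dy": 0.0065, "dz": -0.001, "roll": -20},
  {"fingers": 1, "dx": 0.0105, "dy": 0.0085, "dz": -0.003, "roll": -30},
  {"fingers": 1, "dx": 0.0145, "dy": 0.0095, "dz": -0.005, "roll": -40},
  {"fingers": 1, "dx": 0.0165, "dy": 0.0095, "dz": -0.0065, "roll": -45},
  {"fingers": 1, "dx": 0.0185, "dy": 0.0095, "dz": -0.008, "roll": -50},
  {"fingers": 1, "dx": 0.0185, "dy": 0.0095, "dz": -0.008, "roll": -50},
])

```text
time: 15.18
tool_pos: [0.5255, -0.0146, 0.1352]
tcp_rot: [2.961, 1.048, -0.006]
wrist_force: [-4.7, -2.6, -1.5]
width: 0.004
grip_force: 2.7
```

```bash
python3 -c "
from k import *
q,y=wp(45);go(*q,y)"
```

```text
at [ 0.5255 -0.0146  0.1352] yaw 38.96 tilt 0.20 t 15.18 w 0.004 F [-4.7 -2.6 -1.5] -> d [ 1.8 -0.  -1.1] roll 0.1
```

Call:
step_arm([
  {"fingers": 1, "dx": 0.003, "dy": 0, "dz": -0.0015, "roll": -3},
  {"fingers": 1, "dx": 0.006, "dy": 0, "dz": -0.003, "roll": -5},
  {"fingers": 1, "dx": 0.006, "dy": 0, "dz": -0.003, "roll": -5},
])

```text
time: 15.55
tool_pos: [0.5259, -0.0142, 0.1359]
tcp_rot: [2.911, 1.176, -0.023]
wrist_force: [-12.3, -14.8, -4.7]
width: -0.001
grip_force: 9.0
```

Call:
step_arm([
  {"fingers": 1, "dx": -0.012, "dy": 0, "dz": 0, "roll": 0},
  {"fingers": 1, "dx": -0.025, "dy": 0, "dz": -0.01, "roll": 0},
  {"fingers": 1, "dx": -0.03, "dy": 0, "dz": -0.07, "roll": 0},
  {"fingers": 1, "dx": -0.06, "dy": 0, "dz": -0.14, "roll": 30},
  {"fingers": 1, "dx": -0.12, "dy": 0, "dz": -0.16, "roll": 45},
  {"fingers": 1, "dx": -0.12, "dy": 0, "dz": -0.16, "roll": 45},
  {"fingers": 1, "dx": -0.12, "dy": 0, "dz": -0.16, "roll": 45},
  {"fingers": 1, "dx": -0.12, "dy": 0, "dz": -0.16, "roll": 45},
])

```text
time: 16.55
tool_pos: [0.4456, -0.0936, 0.3005]
tcp_rot: [3.14, -0.03, 0.007]
wrist_force: [1.0, -0.2, 0.5]
width: -0.002
grip_force: 0.0
```

```bash
sed -i 's/("top","side")/("top","side","wrist")/' b.py; echo 'im=cv2.imwrite("pics/w7.png",im)' >> b.py; python3 b.py
python3 - <<'E'
from p import *
s=read_state();print(s["tool_pos"].round(3),s["wrist_force"].round(1),s["time"])
for nm in("side","top"):
    im,d,c=grab(nm);Q=(cloud(c,d)-N)@FR*1000
    m=(d>0)&(np.abs(Q[...,:2]).max(-1)<22)&(Q[...,2]>41)&(Q[...,2]<48);print(nm,m.sum(),Q[m].mean(0).round(1))
E
```

```text
top bar pts 179 arm pts 74 arm cw deg 46.62335855493193
  rect ((0.9121932983398438, 1.1718482971191406), (14.091745376586914, 54.78448486328125), 39.95577621459961)
side bar pts 172 arm pts 83 arm cw deg 45.23784460073386
  rect ((-0.022040367126464844, 2.7629146575927734), (14.414361953735352, 56.77381134033203), 39.19979476928711)
wrist bar pts 736 arm pts 320 arm cw deg 47.816765475339075
  rect ((0.1807270050048828, 0.1503925323486328), (14.128435134887695, 56.15723419189453), 39.88199234008789)
[ 0.445 -0.093  0.299] [-0.6 -0.4  0.9] 16.7
side 213 [-2.3  1.6 43.6]
top 134 [-0.   0.1 44. ]
```

View pics/w7.png

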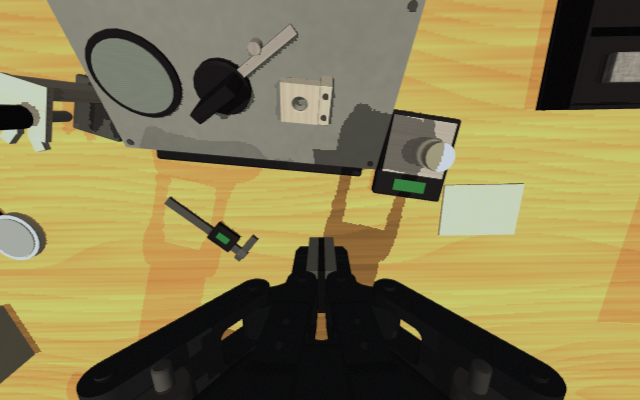

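The arm lies against the stud at (255,48). The bar reads 50.1° clockwise from uphill, which is the end stop. The pin is still in place and the robot is clear of everything.

```bash
python3 -c "
from workcell import *
print(finish_job())"
```

```text
the job is handed in; nothing more can be done
None
```

I handed the job in at about 17 s. The pin hangs upright at the closed end of the notch, let go. The knob is at its anticlockwise end stop with the arm against the stud, and I did not touch the jar or the vial. The result of the judging was not shown.

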